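# Release the cam stop and slide the lens under the inspection head

## Task

A lens ring waits on the slide of the inspection rig, but the brass cam stands in the way of the slide's side arm. With the fingertips, push the red lever pin round until the lever points at the red dot, so that the cam is at its low point, and only then push the slide forward by its blue plate until it is fully home with the lens under the inspection head. Do not touch or lift the lens ring, leave everything else on the bench where it is, and finish with the hand clear.

Things in the scene. Friction and masses are not known exactly. Their poses are not given: they have to be found in the camera images.
- rig: Inspection rig, fixed: white base plate 380 x 255 mm, 12 mm thick. Origin on the bench, on the slide's centre line under its starting place. x axis = forward, the way the slide travels; y = cam side; z up. The plate spans x -110 to 270, y -65 to 190 mm. Two rails under the slide, 28 mm either side of the centre line, are 20 mm high.
- head (a point): Centre of the underside of the grey inspection head (40 mm cube) above the slide's centre line, 71 mm above the bench, top 112. From it a dark barrel (radius up to 20 mm, axis 92 mm above the bench) runs forward to a black camera box at rig x 170 to 260, y within 28, top 118 mm above the bench. The lens ends under it.
- red_dot (a point): Red dot, 14 mm, painted on the base plate 80 mm straight forward (rig +x) of the cam's pivot.
- cam_axis (a point): Point on the cam's upright pivot, 43 mm above the bench, at rig x 107, y 120 mm. The cam is a brass disc, 60 mm diameter, 21 to 35 mm above the bench, pivoted 20 mm off its centre. A dark lever bar on top (up to 45 mm above the bench) points from the pivot through the disc's centre (the high point) to the pin.
- lever_pin (a point): Centre of the top end of the red upright lever pin: 16 mm diameter, standing from 43 to 92 mm above the bench, 58 mm from the pivot axis. On its way round away from the slide nothing else stands higher than 45 mm above the bench near it.
- cam (a joint): Cam angle q (rad), growing clockwise seen from above. 0: lever straight back (rig -x), high point at the slide's arm; 1.57: lever to rig +y; 3.14: lever straight forward at the red dot, low point (good within 0.3). Stops at 0 and 3.75. Pin = pivot + 58 mm * (-cos q, sin q) in rig x, y. Starts at 0.5 to 1.6. Needs about 5 N at the pin; stays where left.
- slide (a joint): Travel of the slide forward (m): 0 at the start, 0.049 fully home against its end stops (home from 0.0455). Friction 3 N; stays where left. With the cam's high point towards it the side arm meets the cam after 12 mm; only near the cam's low point is there room for the full travel.
- push_face (a point): Centre across of the rear face of the blue push plate at the back of the slide, 65 mm above the bench. The plate is 62 mm wide, 10 mm thick, from 33 to 85 mm above the bench. Push it along rig +x. Behind it are only the base plate (12 mm high, to 35 mm back) and the rails (20 mm high).
- seat (a point): Centre of the lens seat on the slide's top, 33 mm above the bench, 95 mm forward of the push face; four brass stubs 10 mm high hold the lens with 1.5 mm of play. The slide's plate is 75 mm wide; its side arm, 20 mm broad, top 35 mm above the bench, reaches to rig y 120, front face 25 mm forward of the seat.
- lens: The lens ring in the seat: black mount with glass, 48 mm diameter, 22 mm high, loose, about 80 g. Origin at the centre of its underside. Not to be touched or lifted; it rides on the slide.
- spare_lens: Spare lens ring, dark steel, 48 mm diameter, 22 mm high, loose on the rig's base plate behind the side arm (top 34 mm above the bench). Leave alone.
- gauge_disc: Steel disc, 28 mm diameter, 10 mm high, loose on the base plate's front corner. Leave alone.
- bottle: Amber bottle, 52 mm diameter, 120 mm high, standing on the bench. Leave alone.
- jar: White jar with blue lid, 60 mm diameter, 70 mm high, standing on the bench. Leave alone.
- lens_pen: Black lens-cleaning pen, 130 mm long, 13 mm square, lying on the bench. Leave alone.
- screwdriver: Screwdriver lying on the bench. Leave alone.
- dish: Shallow glass dish, 90 mm diameter, 16 mm high. Leave alone.

How it is judged (in metres and radians):
On the way, in this order (a step that is already met when the one before it is completed fails the run):
1. the cam is at its low point while the slide is still back (value of joint cam between 2.84 and 3.44 rad and value of joint slide below 0.02 m), for 0.2 s.
2. the slide is pushed home (value of joint cam between 2.84 and 3.44 rad and value of joint slide above 0.0455 m), for 0.2 s.
At the end, for the whole second after the job is handed in: The cam is within 0.3 rad of its low point, the slide is home (0.0455 m or more of its 0.049 m), and the lens ring sits at rest and level in its seat, within 6 mm of the middle (all of step 2 and horizontal distance between lens and seat below 0.006 m and distance between lens and seat below 0.008 m and angle between lens's own z axis and vertical below 0.1 rad and linear speed of lens below 0.02 m/s); the robot touches nothing.
It fails at once if the lens ring is touched (contact force between lens and the fingers above 0.5 N or contact force between lens and the arm above 0.5 N).
It fails at once if the lens ring leaves its seat or is lifted (distance between lens and seat above 0.012 m or z of lens in the frame of seat above 0.006 m).
It fails at once if a bystander is moved by more than 15 mm or lifted (distance of any of spare_lens, gauge_disc, bottle, jar, lens_pen, screwdriver, dish from where it was at the start of the episode above 0.015 m).
It also fails if it takes over 53 s, if anything falls off the work surface, if the arm or the gripper's body presses on something with over 40 N, if the wrist force passes 120 N, or if a joint passes its speed limit or range.

## Robot

A 6-joint arm with a two-finger parallel gripper is mounted at the origin on the work surface. World frame = base frame: x ahead of the robot, y to its left, z up, the work surface at z = 0. Lengths are in mm, angles in rad, forces in N, time in s.
With the tool pointing down it reaches from about 275 to 750 mm from the base axis. Payload 10.2 kg.
Tool frame: the origin (TCP) lies midway between the tips of the shut fingers; the grasp point (between the pads) lies 19 mm behind it; x points along the fingers, y is the direction in which the jaws open and shut, and the axes are right-handed (so a half turn about x gives the same grasp; the last joint's range is limited). The gripper opens to 85 mm and grips with 20 to 120 N. Pads are 22 mm wide; open, the fingers measure 114 mm over their backs; the gripper's body (76 mm by 85 mm) begins 54 mm behind the grasp point. The pads swing forward as they close: fully open they stand 13 mm farther back than shut.
Start: joints at [-1.439, 0.313, 1.498, -0, 1.331, -0.223], TCP at [182.374, -492.312, 231.294] pointing down, gripper open.
Joint ranges: [-2.94, 2.94], [-0.97, 2.17], [0.19, 2.56], [-1.23, 4.37], [0.02, 3.11], [-2.88, 2.88]. Speed limits (rad/s): [2.39, 2.39, 3.01, 3.14, 3.14, 3.14].

## Interface

Orientations are given as a unit quaternion [w, x, y, z].
In Python, from rig import ctrl gives the robot as it stands.
- The arm moves only by the tool arm_command, never from a script. Its argument "plan" is a list of rows, each a list of 5 numbers: the shift along the tool's x, y, z in m, then the turn about the tool's x in rad, then the opening, from 0 (shut) to 1 (fully open). A call has 1 to 12 rows; each row shifts and turns the commanded pose from where the row before left it, along the tool's axes as they then stand; what a row does not reach is not made up. A row lasts 1/8 s, in which the tool goes at most 62.5 mm and 10.7 degrees, less where a joint would pass 70% of its speed; a pose out of reach is approached as far as the arm can. A call with a gripper value outside its range is refused whole. The fingers move at their own pace and stop on an object; "squeeze" is the grip in N (left out, the last holds). Time passes only in rows, so rows that do not move let the fingers close. It gives the time, the measured TCP pose, the force and the opening at its end, in the units of the state.
- ctrl.sense(): the state, without advancing time (a new reading comes with each control period).
- ctrl.capture(name): name is "scene" or "top"; returns a dict with "color" (400x640x3 uint8, red, green, blue), "fx", "fy", "cx", "cy" (pixels), "xyz" and "orientation" of the camera in the world. Camera axes: x right, y up, looking along -z (the intrinsics and any distortion apply to the point x, -y, -z); pixel columns grow to the right and rows downward; lengths in mm; the calibration is good to about 2 mm. A picture is of the moment at which its call begins. There is no depth.
- ctrl.finish_job(): hands the job in, once; it reports no verdict.
Trained networks look in the newest picture that a camera, given by its name, has taken for a name from the list of things; names that differ only in an ending like _2 or _b are one class to them, and where a whole thing is asked for, a point or a joint stands for the part that bears it (a point fixed in the world has none). Each returns a list of dicts, best first, with "score" (0 to 1); they miss things now and then, are a little off and sometimes report something else, mostly with a low value. They report only what shows in the picture. A call takes as long as a camera call.
- ctrl.spot_in(camera, query): "uv" ([column, row] in pixels, amid what is visible of it).
- ctrl.regions_of(camera, query): "mask" (400x640 bool, what is visible of it) and "uv" ([column, row] in pixels, amid what is visible of it).
- ctrl.place_of(camera, query): "uv" ([column, row] in pixels: a listed point, or the origin of a listed thing).
The state is a dict: "time_s": time; "joints": joint angles; "dq": joint speeds; "tau": joint torques, N m; "eef_pos": TCP position; "ee_rot": TCP orientation; "force": force on the tool from outside, world axes, zero at the start; "wrist_torque": the same for the moment, N m; "grip_width": opening from 0.0 (shut) to 1.0 (fully open).
Only numpy, scipy, OpenCV 4.12 (cv2) and the standard library are available. Lean on these libraries where they do the work, as an engineer would, in place of code of your own. Each camera call takes 0.05 s, during which the arm holds its last target.

## Working session

There is one attempt and no reset: what is moved stays moved. The work goes in short steps, Python scripts to look and compute and a tool call to move; the robot and the scene stay as the last step left them, time stands still between calls to the robot, and variables do not carry over. Pictures are saved under pics/ and viewed, and the job is handed in when it is done.

Besides the shell and the picture viewer there is one more tool, called as name(argument=value, ...), one argument or row to a line, values as JSON. arm_command: Moves the arm, as the interface text tells. Its arguments: {"type":"object","properties":{"plan":{"type":"array"},"squeeze":{"type":"number"}},"required":["plan"]}

```bash
ls; mkdir -p pics
python3 - <<'E'
from rig import ctrl
import cv2
s=ctrl.sense()
print({k:s[k] for k in('time_s','eef_pos','ee_rot','force','grip_width')})
for n in('scene','top'):
    c=ctrl.capture(n); cv2.imwrite(f'pics/{n}0.png',cv2.cvtColor(c['color'],cv2.COLOR_RGB2BGR))
    print(n,{k:c[k] for k in c if k!='color'})
    for q in('push_face','red_dot','cam_axis','lever_pin','head','seat','rig','spare_lens','bottle','jar'):
        print(q,[( [round(float(x)) for x in d['uv']],round(d['score'],2)) for d in ctrl.place_of(n,q)][:2])
E
```

```text
pics
{'time_s': 0.0, 'eef_pos': array([ 182.34851387, -492.02420823,  230.72260197]), 'ee_rot': array([ 0.12430007,  0.69604386,  0.12525146, -0.69597738]), 'force': array([ 0.54024153,  0.51562501, -0.25161351]), 'grip_width': 0.997695365263555}
scene {'fx': 431.74653571892173, 'fy': 431.74653571892173, 'cx': 328.23771841536325, 'cy': 198.65764657895483, 'xyz': array([1075.18838345,  385.90269341, 1102.46556217]), 'orientation': array([0.40442031, 0.11403966, 0.24155919, 0.87469328])}
push_face [([386, 200], 0.7), ([313, 184], 0.44)]
red_dot [([299, 172], 0.96)]
cam_axis [([313, 184], 0.78)]
lever_pin [([302, 186], 0.89)]
head [([356, 165], 0.71), ([366, 194], 0.69)]
seat [([363, 183], 0.77)]
rig [([367, 194], 0.88), ([257, 130], 0.26)]
spare_lens [([344, 235], 0.71)]
bottle [([474, 268], 0.88), ([367, 193], 0.61)]
jar [([447, 300], 0.85)]
top {'fx': 454.5934812566921, 'fy': 454.5934812566921, 'cx': 326.66327744196855, 'cy': 203.55338319240497, 'xyz': array([ 3.21026752e+02, -1.22727823e+00,  1.43222624e+03]), 'orientation': array([-0.69843829, -0.06426192,  0.07232021,  0.70910095])}
push_face [([285, 233], 0.87)]
red_dot [([377, 217], 0.68)]
cam_axis [([354, 208], 0.85)]
lever_pin [([345, 188], 0.92)]
head [([333, 240], 0.69), ([282, 160], 0.62)]
seat [([195, 245], 0.73), ([318, 243], 0.6)]
rig [([313, 241], 0.84)]
spare_lens [([293, 191], 0.45)]
bottle [([194, 244], 0.71), ([296, 191], 0.55)]
jar [([196, 207], 0.62)]
```

Run:
```python
import cv2
for n,(r,c) in {'scene':((100,320),(220,520)),'top':((130,310),(160,440))}.items():
    i=cv2.imread(f'pics/{n}0.png')[r[0]:r[1],c[0]:c[1]]
    cv2.imwrite(f'pics/{n}0z.png',cv2.resize(i,None,fx=2.6,fy=2.6,interpolation=cv2.INTER_CUBIC))
```

```text
(no output)
```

View pics/top0.png

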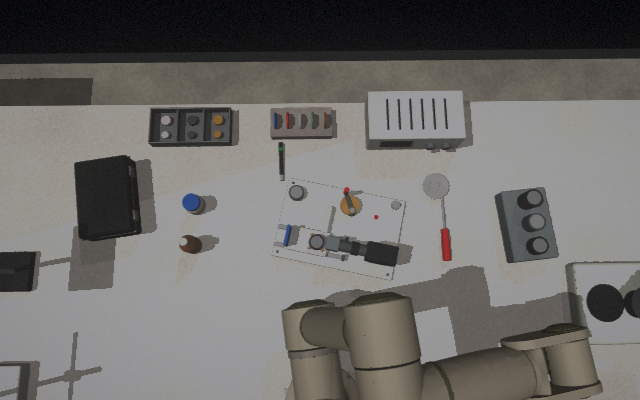

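View pics/scene0z.png

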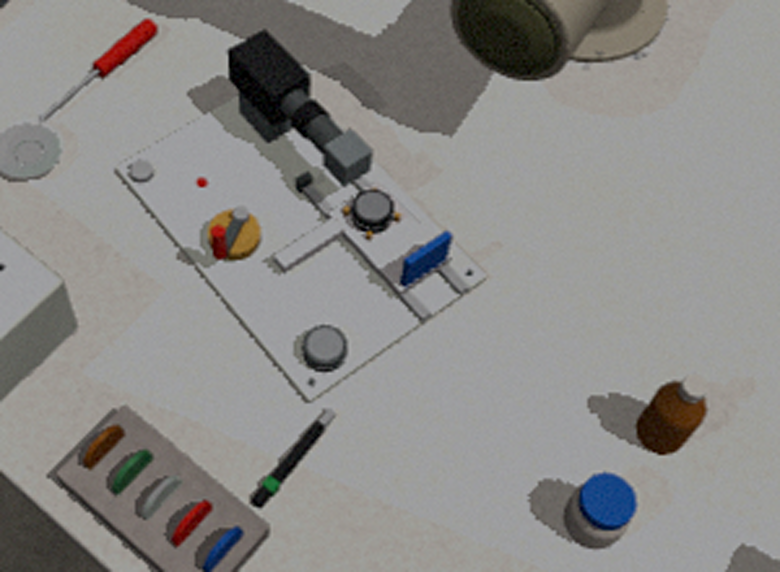

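View pics/top0z.png

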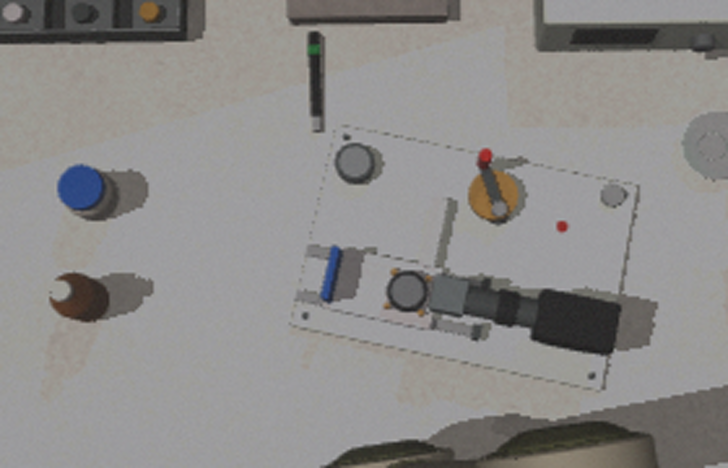

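```bash
cat > h.py <<'E'
import numpy as np
from scipy.spatial.transform import Rotation as R
from scipy.optimize import least_squares
def cam(c):
    q=c['orientation'];return dict(f=c['fx'],cx=c['cx'],cy=c['cy'],p=np.array(c['xyz']),R=R.from_quat([q[1],q[2],q[3],q[0]]))
CT=cam(dict(fx=454.5934812566921,cx=326.66327744196855,cy=203.55338319240497,xyz=[3.21026752e+02,-1.22727823e+00,1.43222624e+03],orientation=[-0.69843829,-0.06426192,0.07232021,0.70910095]))
CS=cam(dict(fx=431.74653571892173,cx=328.23771841536325,cy=198.65764657895483,xyz=[1075.18838345,385.90269341,1102.46556217],orientation=[0.40442031,0.11403966,0.24155919,0.87469328]))
def proj(C,P):
    v=C['R'].inv().apply(np.atleast_2d(P)-C['p']);return np.c_[C['cx']+C['f']*v[:,0]/-v[:,2],C['cy']-C['f']*v[:,1]/-v[:,2]]
def back(C,uv,z):
    d=C['R'].apply([(uv[0]-C['cx'])/C['f'],-(uv[1]-C['cy'])/C['f'],-1]);return C['p']+d*(z-C['p'][2])/d[2]
def r2w(x,P):
    P=np.atleast_2d(np.array(P,float));c,s=np.cos(x[2]),np.sin(x[2]);return np.c_[x[0]+c*P[:,0]-s*P[:,1],x[1]+s*P[:,0]+c*P[:,1],P[:,2]]
E
python3 - <<'E'
from h import *
uc=lambda u,v:(160+u/2.6,130+v/2.6); us=lambda u,v:(220+u/2.6,100+v/2.6)
T=[((-110,190,12),uc(335,125)),((270,190,12),uc(638,186)),((270,-65,12),uc(603,390)),((-110,-65,12),uc(291,325)),((187,120,12),uc(562,226)),((-75,0,65),(285,233)),((107,120,43),(354,208))]
S=[((270,190,12),us(115,170)),((-110,190,12),us(310,402)),((-110,-65,12),us(487,275)),((187,120,12),us(202,182)),((-75,0,65),(386,200)),((107,120,43),(313,184))]
for uv in (T[0],T[1],T[3]): print(back(CT,uv[1],12).round())
def res(x,sel):
    o=[]
    for C,L,k in((CT,T,'T'),(CS,S,'S')):
        if k in sel:o.append(proj(C,r2w(x,[a for a,_ in L]))-np.array([b for _,b in L]))
    return np.vstack(o)
p0=back(CT,T[0][1],12);p1=back(CT,T[1][1],12);p3=back(CT,T[3][1],12);a=np.arctan2(*(p1-p0)[1::-1])
x0=[*(p3[:2]),a]
for sel in('T','S','TS'):
    r=least_squares(lambda x:res(x,sel).ravel(),x0,x_scale=[1,1,.01],loss='soft_l1');print(sel,r.x.round(3));
print(res(r.x,'TS').round(1))
x=r.x
for n,P in dict(push=(-75,0,65),piv=(107,120,43),dot=(187,120,12)).items(): print(n,r2w(x,P).round(1))
for C,uv in((CT,(345.5,188.5)),(CT,uc(486,155)),(CS,(302,186)),(CS,us(218,230))):
    w=back(C,uv,92);c,s=np.cos(x[2]),np.sin(x[2]);d=w[:2]-r2w(x,(107,120,0))[0,:2];d=(c*d[0]+s*d[1],-s*d[0]+c*d[1]);print('pin',w.round(1),np.round(d,1),np.hypot(*d).round(1),'q',np.arctan2(d[1],-d[0]).round(2))
E
```

```text
[684. 101.  12.]
[ 602. -271.   12.]
[438. 153.  12.]
T [478.421  32.742  -1.791]
S [480.513  38.28   -1.785]
TS [479.138  35.447  -1.79 ]
[[-0.3 -1.3]
 [-0.6 -1.1]
 [-1.1 -0.3]
 [-1.2 -0.4]
 [-0.9 -0.5]
 [-0.1  1.4]
 [-2.9  1.6]
 [-0.8 -2. ]
 [-0.5 -0.8]
 [ 0.3 -0.5]
 [-0.3 -0.2]
 [-0.9 -0.7]
 [-0.6 -2.3]]
push [[495.5 108.6  65. ]]
piv [[573.  -95.1  43. ]]
dot [[ 555.5 -173.2   12. ]]
pin [629.1 -76.4  92. ] [-30.5  50.7] 59.1 q 1.03
pin [625.6 -80.7  92. ] [-25.6  48.2] 54.6 q 1.08
pin [625.8 -85.5  92. ] [-20.9  49.4] 53.7 q 1.17
pin [628.5 -76.2  92. ] [-30.6  50. ] 58.7 q 1.02
```

```bash
cat >> h.py <<'E'
X=np.array([478.9,35.0,-1.79])
def tool(s=None):
    from rig import ctrl
    s=s or ctrl.sense();q=s['ee_rot'];return np.array(s['eef_pos']),R.from_quat([q[1],q[2],q[3],q[0]]).as_matrix(),s
def goto(x,y,z,head):
    p,M,s=tool();d=M.T@(np.array([x,y,z])-p);h=np.arctan2(M[1,2],M[0,2]);
    print('tcp',p.round(1),'head z',h.round(3),'tilt',M[2,0].round(4),'shift mm',d.round(1),'turn',((h-head+np.pi)%(2*np.pi)-np.pi).round(3),'F',s['force'].round(1),'g',round(float(s['grip_width']),3),'t',s['time_s'],'j',s['joints'].round(2))
def handpos(q,gap):
    r=np.array([-np.cos(q),np.sin(q)]);t=np.array([np.sin(q),np.cos(q)]);a=np.array([107,120])+58*r-gap*t
    return r2w(X,[*a,0])[0,:2],X[2]+np.pi/2-q
E
python3 - <<'E'
from h import *
(a,h)=handpos(1.05,45);print(a,h);goto(*a,200,h)
E
```

```text
[614.77638857 -35.33657302] -1.2692036732051035
tcp [ 182.4 -492.3  231.3] head z -2.787 tilt -1.0 shift mm [  31.3 -278.3 -564.2] turn -1.518 F [-0.3 -0.1 -0. ] g 1.0 t 1.1 j [-1.44  0.31  1.5  -0.    1.33 -0.22]
```

arm_command(
  plan=[
    [0,-0.0253,-0.0513,0,0.12],
    [0,-0.0253,-0.0513,0,0.12],
    [0,-0.0253,-0.0513,0,0.12],
    [0,-0.0253,-0.0513,0,0.12],
    [0,-0.0253,-0.0513,0,0.12],
    [0,-0.0253,-0.0513,0,0.12],
    [0,-0.0253,-0.0513,0,0.12],
    [0,-0.0253,-0.0513,0,0.12],
    [0,-0.0253,-0.0513,0,0.12],
    [0,-0.0253,-0.0513,0,0.12],
    [0,-0.0253,-0.0513,0,0.12],
  ],
)

```text
time_s: 2.48
eef_pos: [616.0, -33.7, 231.4]
ee_rot: [0.125, 0.696, 0.125, -0.696]
force: [0.3, -1.5, 0.7]
grip_width: 0.123
```

arm_command(
  plan=[
    [0,0,0,-0.169,0.12],
    [0,0,0,-0.169,0.12],
    [0,0,0,-0.169,0.12],
    [0,0,0,-0.169,0.12],
    [0,0,0,-0.169,0.12],
    [0,0,0,-0.169,0.12],
    [0,0,0,-0.169,0.12],
    [0,0,0,-0.169,0.12],
    [0,0,0,-0.169,0.12],
  ],
)

```text
time_s: 3.6
eef_pos: [614.8, -35.3, 231.2]
ee_rot: [0.571, 0.417, 0.571, -0.417]
force: [0.0, 0.2, 0.3]
grip_width: 0.122
```

Run:
```python
from h import *
from rig import ctrl
import cv2
(a,h)=handpos(1.05,45);goto(*a,56,h)
for n in('scene','top'):
    c=ctrl.capture(n);i=cv2.cvtColor(c['color'],cv2.COLOR_RGB2BGR)
    i=i[100:280,230:430];cv2.imwrite(f'pics/{n}1.png',cv2.resize(i,None,fx=3,fy=3,interpolation=cv2.INTER_CUBIC))
```

```text
tcp [614.8 -35.3 231.2] head z -1.26 tilt -1.0 shift mm [ 1.752e+02 -1.000e-01  0.000e+00] turn 0.009 F [0.  0.2 0.3] g 0.122 t 3.6 j [-0.25  0.52  1.2   0.    1.43 -0.56]
```

View pics/scene1.png

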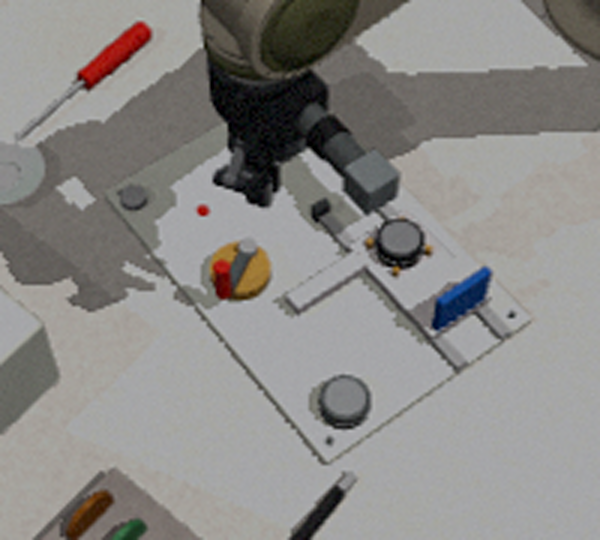

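Run:
```python
from h import *
for C in(CS,CT): print((proj(C,[[614.8,-35.3,231.2],[614.8,-35.3,56],[627.5,-78,92]])-[230,100])*3)
```

```text
[[261.99697119 191.56901478]
 [265.26422167 300.35430764]
 [220.73825321 263.62469427]]
[[309.26480078 246.92223204]
 [305.23178352 287.3614924 ]
 [348.08399421 266.99732842]]
```

View pics/top1.png

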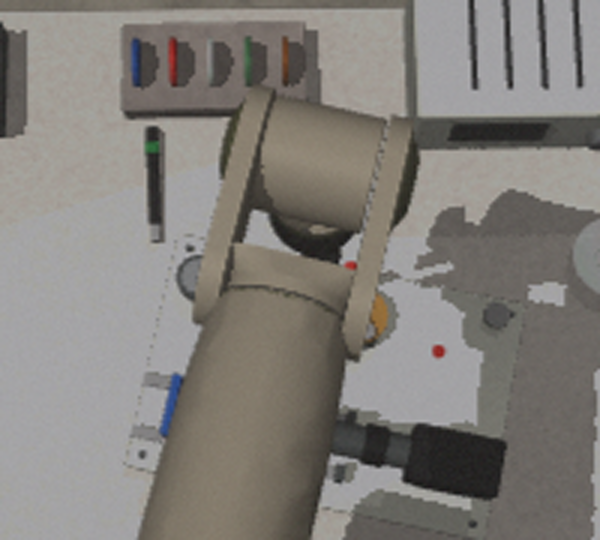

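arm_command(
  plan=[
    [0.035,0,0,0,0.12],
    [0.035,0,0,0,0.12],
    [0.035,0,0,0,0.12],
    [0.035,0,0,0,0.12],
    [0.033,0,0,0,0.12],
    [0,0,0,0.009,0.12],
  ],
)

```text
time_s: 4.45
eef_pos: [613.6, -35.0, 56.2]
ee_rot: [0.566, 0.421, 0.569, -0.422]
force: [-0.2, -0.2, 0.3]
grip_width: 0.12
```

Run:
```python
from h import *
from rig import ctrl
import cv2
(a,h)=handpos(1.05,20);goto(*a,56,h)
c=ctrl.capture('scene');i=cv2.cvtColor(c['color'],cv2.COLOR_RGB2BGR)
i=i[140:240,260:390];cv2.imwrite('pics/scene2.png',cv2.resize(i,None,fx=5,fy=5,interpolation=cv2.INTER_CUBIC))
```

```text
tcp [613.6 -35.   56.2] head z -1.278 tilt -1.0 shift mm [ 0.2  1.3 25.7] turn -0.009 F [-0.2 -0.2  0.3] g 0.12 t 4.45 j [-0.25  0.69  1.4   0.    1.06 -0.54]
```

View pics/scene2.png

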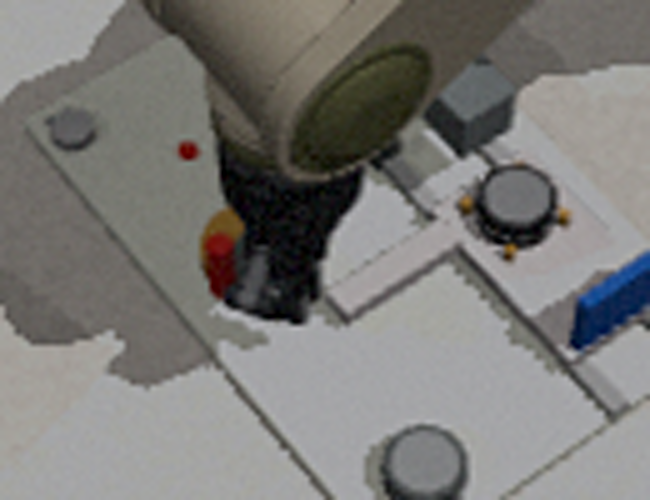

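arm_command(
  plan=[
    [0,0.001,0.008,0,0.12],
    [0,0,0.008,0,0.12],
    [0,0,0.008,0,0.12],
    [0,0,0.004,0,0.12],
    [0,0,0,0,0.12],
  ],
)

```text
time_s: 5.12
eef_pos: [623.9, -62.0, 58.3]
ee_rot: [0.568, 0.421, 0.568, -0.421]
force: [-0.2, 0.1, 0.7]
grip_width: 0.12
```

Run:
```python
from h import *
from rig import ctrl
import cv2
(a,h)=handpos(1.05,17);goto(*a,56,h)
c=ctrl.capture('scene');i=cv2.cvtColor(c['color'],cv2.COLOR_RGB2BGR)
i=i[140:240,260:390];cv2.imwrite('pics/scene3.png',cv2.resize(i,None,fx=5,fy=5,interpolation=cv2.INTER_CUBIC))
```

```text
tcp [623.9 -62.   58.3] head z -1.275 tilt -1.0 shift mm [ 2.3 -0.8 -0.2] turn -0.006 F [-0.2  0.1  0.7] g 0.12 t 5.125 j [-0.29  0.7   1.36 -0.    1.08 -0.58]
```

View pics/scene3.png

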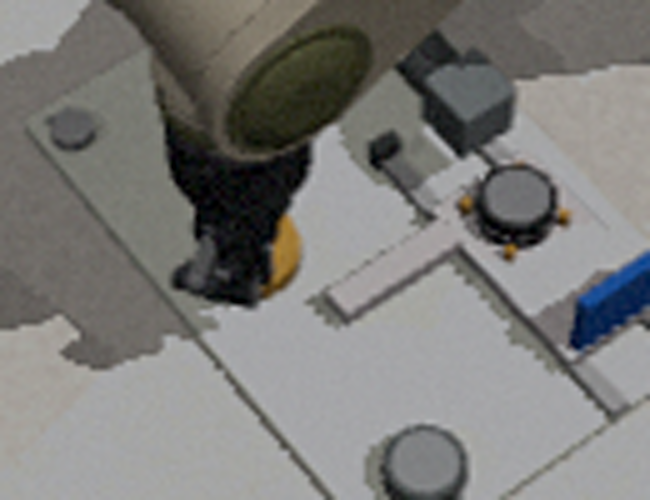

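arm_command(
  plan=[
    [0.002,0.0019,0.0089,0.15,0.12],
    [0,0.0019,0.0089,0.15,0.12],
    [0,0.0019,0.0089,0.15,0.12],
    [0,0.0019,0.0089,0.15,0.12],
  ],
)

```text
time_s: 5.68
eef_pos: [634.2, -95.2, 56.4]
ee_rot: [0.417, 0.571, 0.418, -0.57]
force: [2.0, 6.8, 0.7]
grip_width: 0.12
```

Run:
```python
from h import *
from rig import ctrl
import cv2
(a,h)=handpos(1.65,17);goto(*a,56,h)
for n in('scene','top'):
  c=ctrl.capture(n);i=cv2.cvtColor(c['color'],cv2.COLOR_RGB2BGR)
  i=i[140:240,260:390];cv2.imwrite(f'pics/{n}4.png',cv2.resize(i,None,fx=5,fy=5,interpolation=cv2.INTER_CUBIC))
  print(ctrl.place_of(n,'lever_pin')[:2])
```

```text
tcp [634.2 -95.2  56.4] head z -1.879 tilt -1.0 shift mm [ 0.4 -0.6  1.4] turn -0.01 F [2.  6.8 0.7] g 0.12 t 5.675 j [-0.33  0.73  1.31  0.    1.1  -0.02]
[{'uv': [355.5, 164.8], 'score': 0.69}, {'uv': [296.5, 180.2], 'score': 0.66}]
[]
```

View pics/scene4.png

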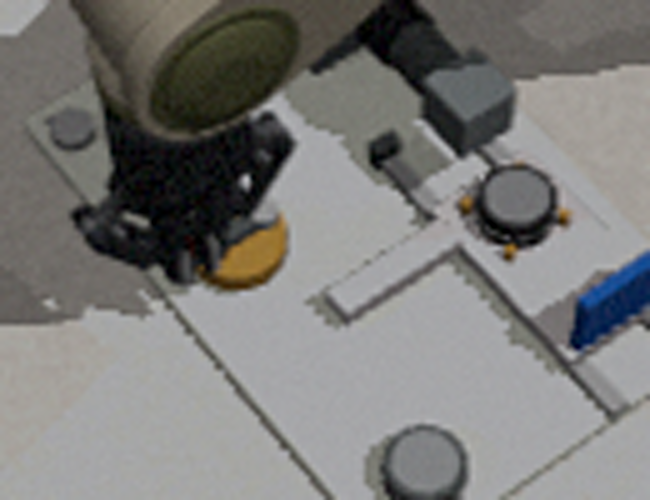

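arm_command(
  plan=[
    [0,0.0019,0.0089,0.15,0.12],
    [0,0.0019,0.0089,0.15,0.12],
    [0,0.0019,0.0089,0.15,0.12],
    [0,0.0019,0.0089,0.15,0.12],
    [0,0.0019,0.0089,0.15,0.12],
  ],
)

```text
time_s: 6.5
eef_pos: [617.9, -137.5, 56.5]
ee_rot: [0.181, 0.685, 0.179, -0.683]
force: [7.0, 0.3, -3.6]
grip_width: 0.121
```

Run:
```python
from h import *
from rig import ctrl
import cv2
(a,h)=handpos(2.4,17);goto(*a,56,h)
for n in('scene','top'):
  c=ctrl.capture(n);i=cv2.cvtColor(c['color'],cv2.COLOR_RGB2BGR)
  i=i[130:230,250:380];cv2.imwrite(f'pics/{n}5.png',cv2.resize(i,None,fx=5,fy=5,interpolation=cv2.INTER_CUBIC))
  print(ctrl.place_of(n,'lever_pin')[:2])
```

```text
tcp [ 617.9 -137.5   56.5] head z -2.627 tilt -1.0 shift mm [ 0.5 -0.9  1.2] turn -0.008 F [ 7.   0.3 -3.6] g 0.121 t 6.5 j [-0.4   0.72  1.34  0.    1.08  0.65]
[{'uv': [293.2, 170.8], 'score': 0.67}]
[]
```

View pics/scene5.png

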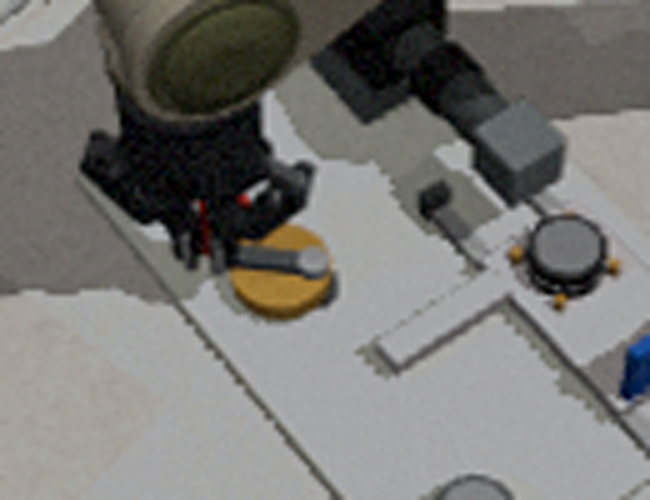

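arm_command(
  plan=[
    [0,0.0019,0.0089,0.15,0.12],
    [0,0.0019,0.0089,0.15,0.12],
    [0,0.0019,0.0089,0.15,0.12],
    [0,0.0019,0.0089,0.15,0.12],
    [0,0.0019,0.0089,0.15,0.12],
    [0,0,0.001,0,0.12],
  ],
)

```text
time_s: 7.45
eef_pos: [575.7, -156.9, 56.7]
ee_rot: [-0.081, 0.703, -0.083, -0.702]
force: [4.6, -8.7, -2.7]
grip_width: 0.121
```

Run:
```python
from h import *
from rig import ctrl
import cv2
(a,h)=handpos(3.15,17);goto(*a,56,h)
for n in('scene','top'):
  c=ctrl.capture(n);i=cv2.cvtColor(c['color'],cv2.COLOR_RGB2BGR)
  i=i[130:230,250:380];cv2.imwrite(f'pics/{n}6.png',cv2.resize(i,None,fx=5,fy=5,interpolation=cv2.INTER_CUBIC))
  print(ctrl.place_of(n,'lever_pin')[:2])
```

```text
tcp [ 575.7 -156.9   56.7] head z 2.91 tilt -1.0 shift mm [ 0.7 -1.2 -0.2] turn -0.004 F [ 4.6 -8.7 -2.7] g 0.121 t 7.45 j [-0.46  0.65  1.47 -0.    1.02  1.34]
[{'uv': [305.7, 161.6], 'score': 0.6}]
[]
```

View pics/scene6.png

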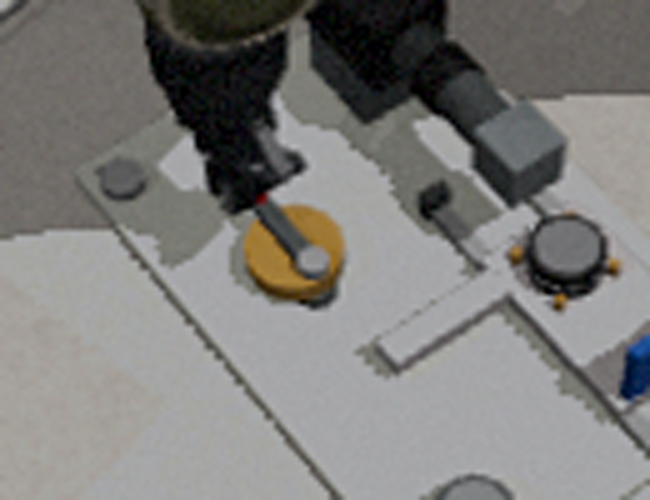

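arm_command(
  plan=[
    [0,0,-0.012,0,0.12],
    [0,0,-0.013,0,0.12],
    [-0.05,0,0,0,0.12],
    [-0.05,0,0,0,0.12],
    [-0.05,0,0,0,0.12],
    [0,0,0,-0.159,0.12],
    [0,0,0,-0.159,0.12],
    [0,0,0,-0.159,0.12],
    [0,0,0,-0.159,0.12],
    [0,0,0,-0.159,0.12],
  ],
)

```text
time_s: 8.9
eef_pos: [599.5, -161.0, 206.2]
ee_rot: [-0.199, -0.678, -0.199, 0.679]
force: [-0.2, 0.1, 0.6]
grip_width: 0.12
```

arm_command(
  plan=[
    [0,0,0,-0.159,0.12],
    [0,0,0,-0.159,0.12],
    [0,0,0,-0.159,0.12],
    [0,0,0,-0.159,0.12],
    [0,0,0,-0.159,0.12],
  ],
)

```text
time_s: 9.52
eef_pos: [599.5, -161.1, 206.1]
ee_rot: [-0.446, -0.548, -0.446, 0.549]
force: [0.0, 0.4, -0.2]
grip_width: 0.121
```

Run:
```python
from h import *
a=r2w(X,[-75-11-28,0,0])[0];print(a);goto(a[0],a[1],200,X[2])
```

```text
[503.68957596 146.27208511   0.        ]
tcp [ 599.5 -161.1  206.1] head z -1.776 tilt -1.0 shift mm [   6.2 -156.5 -281.3] turn 0.014 F [ 0.   0.4 -0.2] g 0.121 t 9.525 j [-0.45  0.55  1.22 -0.    1.38 -0.24]
```

arm_command(
  plan=[
    [0,-0.0224,-0.0402,0,0.12],
    [0,-0.0224,-0.0402,0,0.12],
    [0,-0.0224,-0.0402,0,0.12],
    [0,-0.0224,-0.0402,0,0.12],
    [0,-0.0224,-0.0402,0,0.12],
    [0,-0.0224,-0.0402,0,0.12],
    [0,-0.0224,-0.0402,0.014,0.12],
    [0,0,0,0,0.12],
  ],
)

```text
time_s: 10.52
eef_pos: [505.0, 149.3, 206.4]
ee_rot: [-0.442, -0.552, -0.442, 0.552]
force: [0.1, 0.2, 0.6]
grip_width: 0.125
```

Run:
```python
from h import *
from rig import ctrl
import cv2
a=r2w(X,[-75-11-28,0,0])[0];goto(a[0],a[1],50,X[2])
piv=r2w(X,(107,120,0))[0,:2]
for n,C in(('scene',CS),('top',CT)):
  c=ctrl.capture(n);i=cv2.cvtColor(c['color'],cv2.COLOR_RGB2BGR)
  i=i[130:280,250:450];cv2.imwrite(f'pics/{n}7.png',cv2.resize(i,None,fx=4,fy=4,interpolation=cv2.INTER_CUBIC))
  for d in ctrl.place_of(n,'lever_pin')[:2]:
    w=back(C,d['uv'],92);cc,s=np.cos(X[2]),np.sin(X[2]);v=w[:2]-piv;v=(cc*v[0]+s*v[1],-s*v[0]+cc*v[1]);print(n,d,np.round(v,1),'q',np.arctan2(v[1],-v[0])%(6.2832))
  print('push',ctrl.place_of(n,'push_face')[:1])
```

```text
tcp [505.  149.3 206.4] head z -1.792 tilt -1.0 shift mm [156.4  -0.5   3.2] turn -0.002 F [0.1 0.2 0.6] g 0.125 t 10.525 j [ 0.06  0.34  1.53 -0.    1.27  0.29]
scene {'uv': [302.3, 158.3], 'score': 0.89} [55.7 -6.2] q 3.25213299460833
push [{'uv': [300.8, 170.9], 'score': 0.73}]
top {'uv': [372.1, 209.9], 'score': 0.82} [60.   2.5] q 3.099954840453833
top {'uv': [290.7, 192.9], 'score': 0.23} [-190.1    3.7] q 0.019651854825637638
push [{'uv': [280.8, 233.5], 'score': 0.78}]
```

View pics/scene7.png

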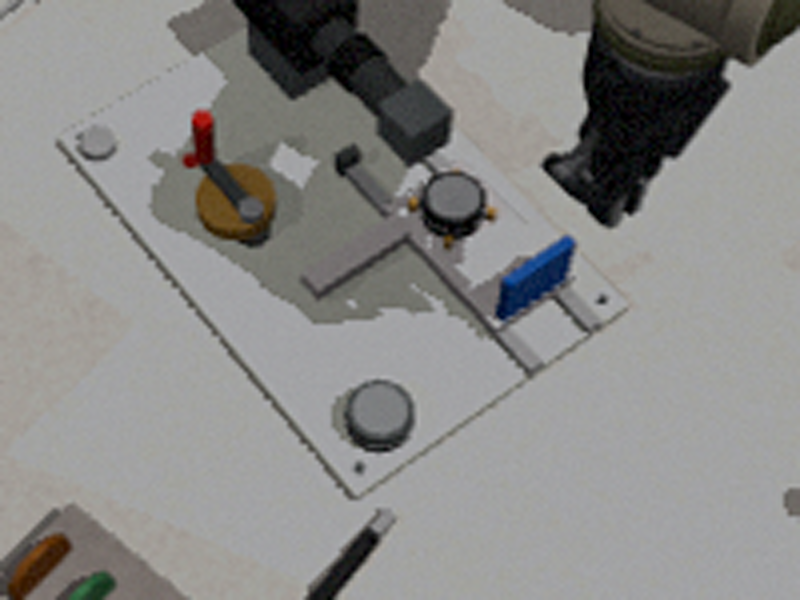

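View pics/top7.png

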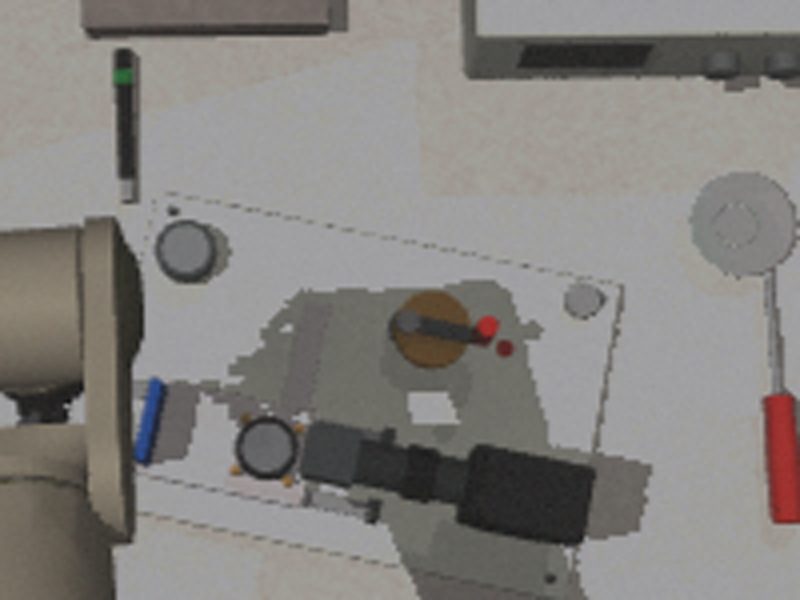

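arm_command(
  plan=[
    [0.04,0,0,0,0.12],
    [0.04,0,0,0,0.12],
    [0.04,0,0,0,0.12],
    [0.033,0,0,0,0.12],
    [0,0,0,0,0.12],
  ],
)

```text
time_s: 11.45
eef_pos: [505.2, 146.2, 51.6]
ee_rot: [-0.439, -0.552, -0.441, 0.555]
force: [0.3, 0.5, 1.0]
grip_width: 0.12
```

Run:
```python
from h import *
from rig import ctrl
import cv2
a=r2w(X,[-75-11,0,0])[0];goto(a[0],a[1],52,X[2])
c=ctrl.capture('scene');i=cv2.cvtColor(c['color'],cv2.COLOR_RGB2BGR)
i=i[130:280,280:480];cv2.imwrite('pics/scene8.png',cv2.resize(i,None,fx=4,fy=4,interpolation=cv2.INTER_CUBIC))
```

```text
tcp [505.2 146.2  51.6] head z -1.8 tilt -1.0 shift mm [-0.3 -1.2 28.3] turn -0.01 F [0.3 0.5 1. ] g 0.12 t 11.45 j [ 0.06  0.53  1.69 -0.    0.92  0.29]
```

View pics/scene8.png

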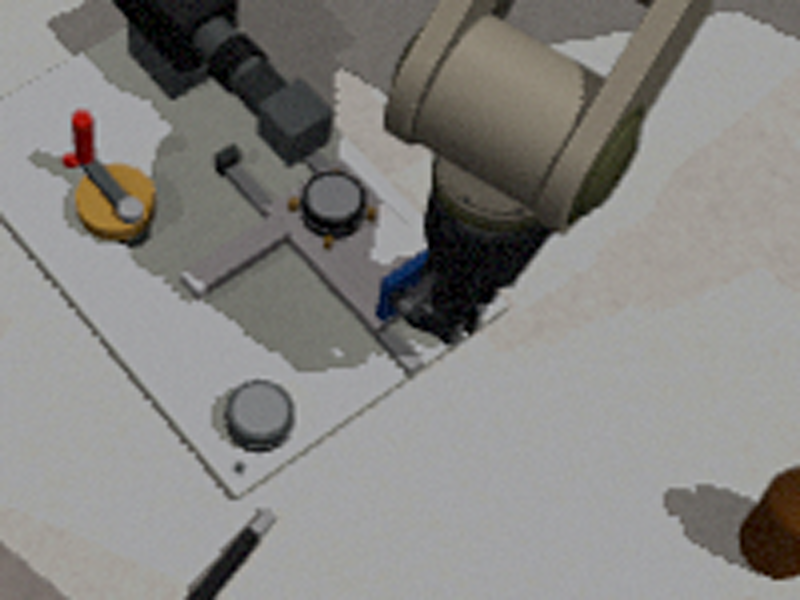

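arm_command(
  plan=[
    [0,-0.001,0.008,-0.01,0.12],
    [0,0,0.008,0,0.12],
    [0,0,0.005,0,0.12],
    [0,0,0.004,0,0.12],
    [0,0,0.004,0,0.12],
    [0,0,0.004,0,0.12],
    [0,0,0.004,0,0.12],
  ],
)

```text
time_s: 12.38
eef_pos: [497.3, 111.2, 53.4]
ee_rot: [0.443, 0.552, 0.443, -0.551]
force: [0.6, 4.5, 0.5]
grip_width: 0.121
```

Run:
```python
from h import *
a=r2w(X,[-75-11+49,0,0])[0];goto(a[0],a[1],52,X[2])
```

```text
tcp [497.3 111.2  53.4] head z -1.789 tilt -1.0 shift mm [ 1.3 -1.4 41.3] turn 0.001 F [0.6 4.5 0.5] g 0.121 t 12.375 j [-0.01  0.5   1.75  0.    0.9   0.21]
```

arm_command(
  plan=[
    [0,0,0.005,0,0.12],
    [0,0,0.005,0,0.12],
    [0,0,0.005,0,0.12],
    [0,0,0.005,0,0.12],
    [0,0,0.005,0,0.12],
    [0,0,0.005,0,0.12],
    [0,0,0.003,0,0.12],
  ],
)

```text
time_s: 13.25
eef_pos: [490.0, 78.5, 53.3]
ee_rot: [-0.443, -0.551, -0.443, 0.552]
force: [0.1, 2.8, 1.8]
grip_width: 0.116
```

Run:
```python
from h import *
from rig import ctrl
import cv2
a=r2w(X,[-75-11+49,0,0])[0];goto(a[0],a[1],52,X[2])
c=ctrl.capture('scene');i=cv2.cvtColor(c['color'],cv2.COLOR_RGB2BGR)
i=i[130:280,270:470];cv2.imwrite('pics/scene9.png',cv2.resize(i,None,fx=4,fy=4,interpolation=cv2.INTER_CUBIC))
```

```text
tcp [490.   78.5  53.3] head z -1.789 tilt -1.0 shift mm [ 1.3 -1.4  7.9] turn 0.001 F [0.1 2.8 1.8] g 0.116 t 13.25 j [-0.08  0.47  1.79 -0.    0.88  0.14]
```

View pics/scene9.png

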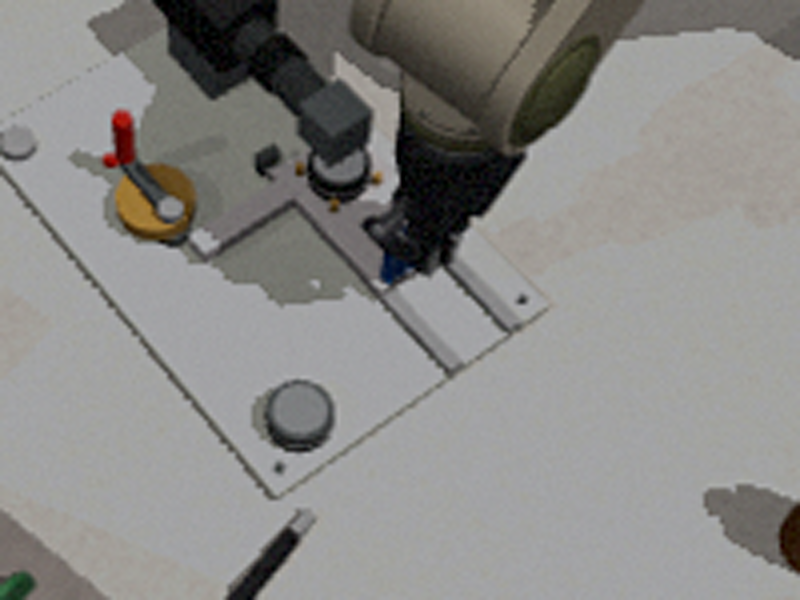

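arm_command(
  plan=[
    [0,0,0.003,0,0.12],
    [0,0,0.003,0,0.12],
    [0,0,0.001,0,0.12],
    [0,0,0,0,0.12],
  ],
)

```text
time_s: 13.8
eef_pos: [488.5, 71.8, 53.2]
ee_rot: [-0.443, -0.551, -0.443, 0.552]
force: [-0.3, 0.4, 1.1]
grip_width: 0.12
```

arm_command(
  plan=[
    [0,0,0.002,0,0.12],
    [0,0,0,0,0.12],
  ],
)

```text
time_s: 14.05
eef_pos: [488.1, 69.9, 53.2]
ee_rot: [-0.443, -0.551, -0.443, 0.551]
force: [0.2, 1.5, -0.6]
grip_width: 0.118
```

arm_command(
  plan=[
    [0,0,0.002,0,0.12],
    [0,0,0.001,0,0.12],
  ],
)

```text
time_s: 14.3
eef_pos: [488.0, 69.4, 53.4]
ee_rot: [0.442, 0.553, 0.443, -0.55]
force: [6.4, 25.3, -1.5]
grip_width: 0.124
```

arm_command(
  plan=[
    [0,0,0.001,0,0.12],
    [0,0,0.001,0,0.12],
  ],
)

```text
time_s: 14.55
eef_pos: [488.0, 69.3, 53.5]
ee_rot: [0.441, 0.554, 0.443, -0.549]
force: [9.5, 38.7, -3.6]
grip_width: 0.117
```

Run:
```python
from h import *
from rig import ctrl
import cv2
a=r2w(X,[-75-11+49,0,0])[0];goto(a[0],a[1],52,X[2])
c=ctrl.capture('scene');i=cv2.cvtColor(c['color'],cv2.COLOR_RGB2BGR)
i=i[130:230,290:420];cv2.imwrite('pics/scene10.png',cv2.resize(i,None,fx=6,fy=6,interpolation=cv2.INTER_CUBIC))
```

```text
tcp [488.   69.3  53.5] head z -1.79 tilt -1.0 shift mm [ 1.5 -1.4 -1.5] turn -0.0 F [ 9.5 38.7 -3.6] g 0.117 t 14.55 j [-0.1   0.47  1.8   0.01  0.87  0.11]
```

View pics/scene10.png

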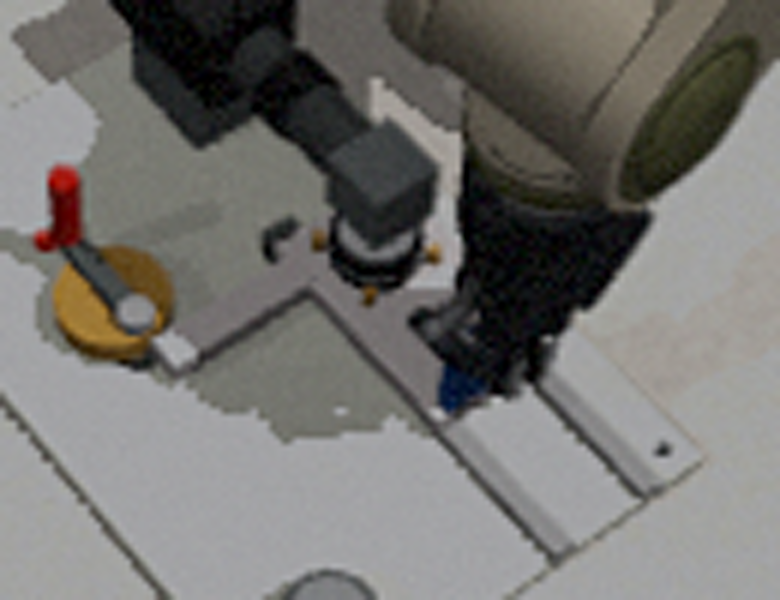

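arm_command(
  plan=[
    [0,0,-0.004,0,0.12],
    [0,0,-0.02,0,0.12],
    [0,0,-0.03,0,0.12],
    [0,0,-0.03,0,0.12],
    [-0.05,0,0,0,0.12],
    [-0.05,0,0,0,0.12],
    [-0.05,0,0,0,0.12],
    [0,0,-0.05,0,0.12],
    [0,0,-0.05,0,0.12],
    [0,0,0,0,0.12],
  ],
)

```text
time_s: 15.85
eef_pos: [526.7, 246.8, 202.7]
ee_rot: [-0.444, -0.551, -0.443, 0.551]
force: [0.0, -0.2, -0.3]
grip_width: 0.124
```

Run:
```python
from h import *
from rig import ctrl
import cv2
goto(488,69,50,X[2])
cc,s=np.cos(X[2]),np.sin(X[2])
def rg(w): v=w[:2]-X[:2];return np.round((cc*v[0]+s*v[1],-s*v[0]+cc*v[1]),1)
def blue(i):
    h=cv2.cvtColor(i,cv2.COLOR_BGR2HSV);m=cv2.inRange(h,(105,120,40),(125,255,255));m[:150]=0;m[290:]=0;m[:,:250]=0;m[:,450:]=0
    n,l,st,ce=cv2.connectedComponentsWithStats(m);k=1+np.argmax(st[1:,4]);return ce[k],st[k]
for n,C in(('scene',CS),('top',CT)):
  c=ctrl.capture(n);i=cv2.cvtColor(c['color'],cv2.COLOR_RGB2BGR)
  o=cv2.imread(f'pics/{n}0.png')
  for im in(o,i):
    ce,st=blue(im);print(n,'blue',ce.round(1),st,rg(back(C,ce,65)))
  for q,z in(('push_face',65),('lever_pin',92),('seat',33),('lens',33)):
    for d in ctrl.place_of(n,q)[:2]: print(n,q,np.round(d['uv'],1),round(d['score'],2),rg(back(C,d['uv'],z)))
  i=i[130:280,250:450];cv2.imwrite(f'pics/{n}11.png',cv2.resize(i,None,fx=4,fy=4,interpolation=cv2.INTER_CUBIC))
```

```text
tcp [526.7 246.8 202.7] head z -1.786 tilt -1.0 shift mm [1.528e+02 1.000e-01 1.819e+02] turn 0.004 F [ 0.  -0.2 -0.3] g 0.124 t 15.85 j [ 0.24  0.46  1.36 -0.    1.32  0.45]
scene blue [383.1 199.3] [374 189  19  21 181] [-72.3   4.6]
scene blue [371.9 187.4] [363 178  19  20 175] [-23.1   4.3]
scene push_face [375.2 186.2] 0.86 [-25.6  -5.9]
scene push_face [313.1 186.5] 0.32 [ 80.1 136.3]
scene lever_pin [298.2 159.1] 0.84 [167.5 124.9]
scene seat [351.4 174.2] 0.92 [63.5  7.6]
scene seat [472.6 267.3] 0.45 [-360.9  -62.4]
scene lens [254.9 130.8] 0.71 [379.  148.9]
scene lens [353.4 173.5] 0.63 [61.9  1.2]
top blue [286.6 234.6] [284 225   6  20  57] [-70.4   0.8]
top blue [302.8 238. ] [300 229   6  19  40] [-20.4   0.4]
top push_face [296.6 237.2] 0.55 [-39.1  -0.9]
top lever_pin [374.1 211. ] 0.8 [173.5 120.4]
top seat [333.2 247.4] 0.78 [75.4 -5.4]
top seat [292.  190.5] 0.34 [-87.5 144. ]
top lens [328.7 243.5] 0.35 [59.4  3.5]
```

View pics/scene11.png

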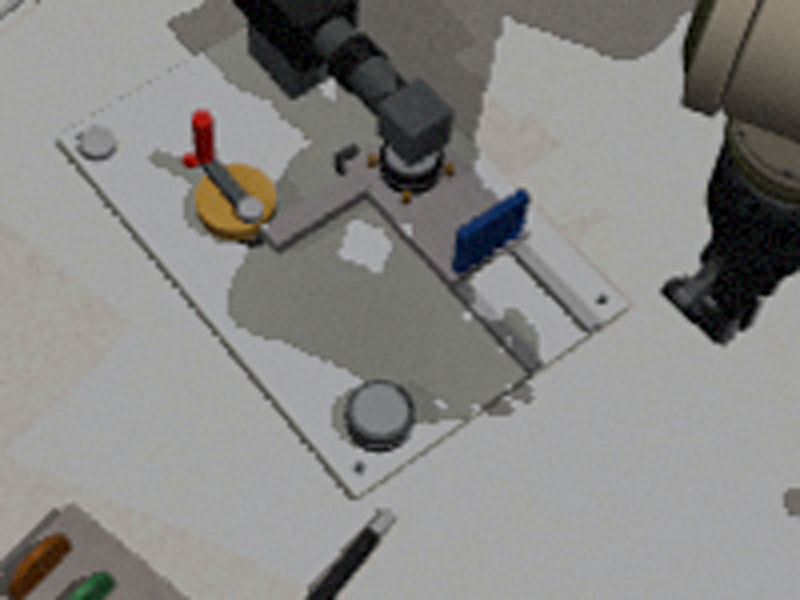

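View pics/top11.png

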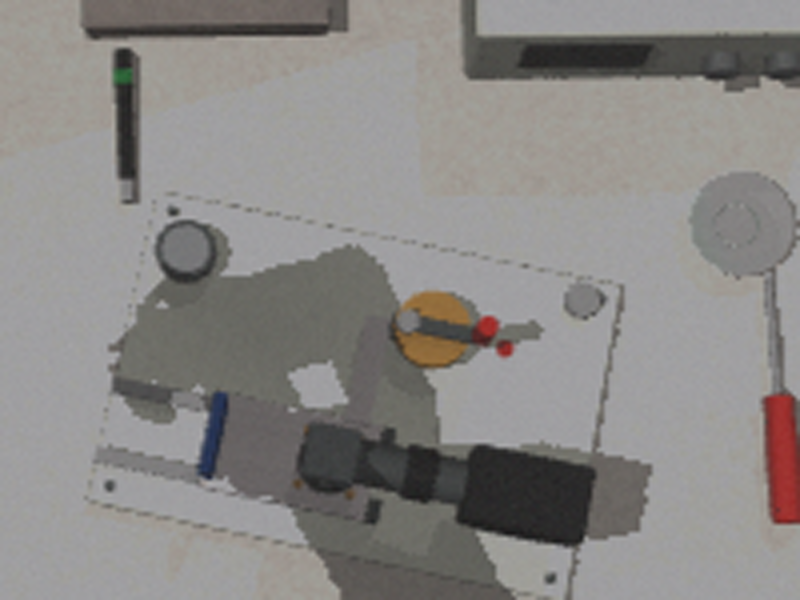

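Run:
```python
from rig import ctrl
print(ctrl.finish_job(), ctrl.sense()['time_s'])
```

```text
the job is handed in; nothing more can be done
the job is handed in; nothing more can be done
```

The cam is at its low point, the slide is home with the lens under the inspection head, and the job is handed in at about 16 s. `finish_job()` gives no verdict, so what follows is from my own checks.

**What I did:** I held the red lever pin in the narrow gap between the fingertips and pushed it round, away from the slide, from about q = 1.05 to the red dot. Then I pushed the slide forward by its blue plate until it stopped hard, at about 40 N at the wrist. Last, I backed the hand off behind the rig and raised it.

**Last checks:**
- **Cam:** after the slide push, the two cameras put it at about 3.06 and 3.13 rad (allowed 2.84 to 3.44). Before the push, the scene camera had read 3.25.
- **Slide:** the blue plate moved 49 to 50 mm between the first and last pictures, against a full travel of 49 mm. The hard stop came within 1.5 mm of where I expected it.
- **Lens:** it looks level between its stubs under the head. The head partly hides it, so I could not measure its distance from the seat centre closely.
- **Bystanders:** the spare lens, gauge disc, lens pen, dish and screwdriver look unmoved in the last pictures. The bottle and jar were outside those cropped views, and the arm did not go near them.
- **Hand:** the force reading was about 0 N after backing off.

**Disagreements:** in the last pictures the two cameras differed by up to 14 mm on the push face and 12 mm on the seat. I relied on the plate's colour position and the force at the stop instead.

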